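# Pack the full mass tins, set the empties aside

### The arm

A 6-joint arm with a two-finger parallel gripper is mounted at the origin on the work surface. World frame = base frame: x ahead of the robot, y to its left, z up, the work surface at z = 0. Lengths are in m, angles in rad, forces in N, time in s.
With the tool pointing down it reaches from about 0.425 to 0.925 m from the base axis. Payload 12.5 kg.
Tool frame: the origin (TCP) lies midway between the tips of the shut fingers; the grasp point (between the pads) lies 19 mm behind it; z points along the fingers, y is the line along which they close (so a half turn about z gives the same grasp; the last joint's range is limited). The gripper opens to 85 mm and grips with 20 to 120 N. Pads are 22 mm wide; open, the fingers measure 114 mm over their backs; the gripper's body (76 mm by 85 mm) begins 54 mm behind the grasp point. The pads swing forward as they close: fully open they stand 13 mm farther back than shut.
Start: joints at [-1.426, 0.491, 1.559, -0, 1.092, -0.106], TCP at [0.155, -0.605, 0.231] pointing down, gripper open.
Joint ranges: [-3.1, 3.1], [-0.84, 2.19], [0.05, 2.79], [-1.13, 4.28], [0.06, 2.93], [-2.69, 2.69]. Speed limits (rad/s): [2.22, 2.22, 2.79, 3.14, 3.14, 3.14].

### API

Orientations are given as a rotation vector (axis times angle).
In Python, from plant import robot gives the robot as it stands. The module is installed in compiled form; this text tells all that it offers.
- The arm moves only by the shell command python3 -m creep 'ROWS' [FORCE]. ROWS is JSON, a list of rows, each a list of 7 numbers: the shift along the tool's x, y, z in mm, then the turn, a rotation vector about the tool's x, y, z in degrees, then the opening in per cent of the stroke, from 0 (shut) to 100 (fully open). A call has exactly 5 rows; each row shifts and turns the commanded pose from where the row before left it, along the tool's axes as they then stand; what a row does not reach is not made up. A row lasts 1/12 s, in which the tool goes at most 41.7 mm and 7.16 degrees, less where a joint would pass 70% of its speed; a pose out of reach is approached as far as the arm can. A call with a gripper value outside its range is refused whole. The fingers move at their own pace and stop on an object; FORCE is the grip in N (left out, the last holds). Time passes only in rows, so rows that do not move let the fingers close, or fill a call up. It gives the time, the measured TCP pose, the force, the opening and the grip force at its end, in the units of the state.
- robot.read_state(): the state, without advancing time (a new reading comes with each control period).
- robot.snapshot(name): name is "side" or "top" or "wrist"; returns the picture (400x640x3 uint8, red, green, blue); there is no depth.
- robot.get_calibration(name): a dict with "mtx" (3x3 intrinsics, pixels), "D" ([k1, k2, p1, p2, k3] as OpenCV has them; the pictures are not rectified), "R" (3x3) and "t" (3): a world point X has camera coordinates R X + t. Camera axes: x right, y down, z forward; pixel columns grow to the right and rows downward; lengths in m; the calibration is good to about 2 mm. A picture is of the moment at which its call begins: read the wrist's pose just before it. get_calibration takes no time and is no camera call; for the wrist camera it gives the pose at the moment of the call.
- robot.sign_off(): hands the job in; it is judged then, once.
Trained networks look in the newest picture that a camera, given by its name, has taken for a name from the list of things; names that differ only in an ending like _2 or _b are one class to them, and where a whole thing is asked for, a point or a joint stands for the part that bears it (a point fixed in the world has none). Each returns a list of dicts, best first, with "conf" (0 to 1); they miss things now and then, are a little off and sometimes report something else, mostly with a low value. They report only what shows in the picture. A call takes as long as a camera call.
- robot.recognise(target, camera): "bbox" ([centre column, centre row, width, height] in pixels, round what is visible of it).
- robot.regions_of(target, camera): "mask" (400x640 bool, what is visible of it) and "bbox" ([centre column, centre row, width, height] in pixels, round what is visible of it).
The state is a dict: "time": time; "joints": joint angles; "qd": joint speeds; "joint_efforts": joint torques, N m; "tcp_pos": TCP position; "orientation": TCP orientation; "wrist_force": force on the tool from outside, world axes, zero at the start; "ft_torque": the same for the moment, N m; "grip_width": finger opening in m; "grasp_force": force on a finger pad.
Only numpy, scipy, OpenCV 4.12 (cv2) and the standard library are available. Lean on these libraries where they do the work, as an engineer would, in place of code of your own. Each camera call takes 0.05 s, during which the arm holds its last target. There are 200 camera calls.

### The job

After the lab session, four identical screw-lid tins stand on the bench; some still hold their steel reference mass, the others are empty, and only their weight tells which. Lift them to feel the weight, and stand the full ones upright in the cells of the open kit carton and the empty ones upright in the flat grey tray for refilling. Set the tins down rather than dropping them, don't tip any over, and leave the rest of the bench as it is.

Things in the scene. Friction and masses are not known exactly. Their poses are not given: they have to be found in the camera images.
- tin_a: closed aluminium tin with a ribbed screw lid (tight: one rigid thing), a cylinder 58 mm in diameter, lid included, and 100 mm high, upright on the bench. All four look alike: a full one holds a loose steel mass and weighs 0.5 to 0.7 kg (5 to 7 N), an empty one 0.09 to 0.13 kg (about 1 N); which is which differs at every start. Origin: centre of the underside, z up
- tin_b: closed aluminium tin with a ribbed screw lid (tight: one rigid thing), a cylinder 58 mm in diameter, lid included, and 100 mm high, upright on the bench. All four look alike: a full one holds a loose steel mass and weighs 0.5 to 0.7 kg (5 to 7 N), an empty one 0.09 to 0.13 kg (about 1 N); which is which differs at every start. Origin: centre of the underside, z up
- tin_c: closed aluminium tin with a ribbed screw lid (tight: one rigid thing), a cylinder 58 mm in diameter, lid included, and 100 mm high, upright on the bench. All four look alike: a full one holds a loose steel mass and weighs 0.5 to 0.7 kg (5 to 7 N), an empty one 0.09 to 0.13 kg (about 1 N); which is which differs at every start. Origin: centre of the underside, z up
- tin_d: closed aluminium tin with a ribbed screw lid (tight: one rigid thing), a cylinder 58 mm in diameter, lid included, and 100 mm high, upright on the bench. All four look alike: a full one holds a loose steel mass and weighs 0.5 to 0.7 kg (5 to 7 N), an empty one 0.09 to 0.13 kg (about 1 N); which is which differs at every start. Origin: centre of the underside, z up
- carton: open cardboard carton fixed at the robot's left, 203 x 203 mm, walls 4 mm thick, 50 mm high, floor 4 mm thick; 3 mm dividers (tops 40 mm over the bench) make 2 x 2 cells, 96 mm clear, one tin each. The lid stands up 205 mm from the +y wall, leaning out by 22 degrees, with 45 mm flaps. Origin: centre of the underside; x, y along the walls, z up
- cell_1 (a point): centre of the floor of one of the four carton cells (see carton), on the floor's upper face; axes as the carton's; the cell on the carton's -x, -y side, 49.5 mm from its middle in x and in y
- cell_2 (a point): centre of the floor of one of the four carton cells (see carton), on the floor's upper face; axes as the carton's; the cell on the carton's -x, +y side, 49.5 mm from its middle in x and in y
- cell_3 (a point): centre of the floor of one of the four carton cells (see carton), on the floor's upper face; axes as the carton's; the cell on the carton's +x, -y side, 49.5 mm from its middle in x and in y
- cell_4 (a point): centre of the floor of one of the four carton cells (see carton), on the floor's upper face; axes as the carton's; the cell on the carton's +x, +y side, 49.5 mm from its middle in x and in y
- tray: flat grey plastic tray fixed on the bench at the robot's right, 258 mm (its x) by 143 mm (its y), walls 4 mm thick and 18 mm high, floor 4 mm thick; two to four tins stand in it side by side. Origin: centre of the underside, z up
- cap: bystander: round black plastic cap, 34 mm in diameter, 18 mm high, beyond the tins; origin: centre of the underside
- washer: bystander: flat steel washer, 64 mm in diameter, 6 mm high, beyond the tins; origin: centre of the underside
- wood_disc: bystander: flat pale wooden disc 66 mm in diameter, 14 mm high, lying among the tins; origin: centre of the underside

How it is judged:
By the outcome, as a careful person would: the job done as asked, in the order asked, and still so for the second after the job is handed in, with the robot touching nothing.
It also fails if it takes over 69 s, if anything falls off the work surface, if the arm or the gripper's body presses on something with over 40 N, if the wrist force passes 120 N, or if a joint passes its speed limit or range.

## Working session

There is one attempt and no reset: what is moved stays moved. The work goes in short steps, Python scripts to look and compute and a shell command to move; the robot and the scene stay as the last step left them, time stands still between calls to the robot, and variables do not carry over. Pictures are saved under pics/ and viewed, at most 10 in all, crops included, and the job is handed in when it is done.

```bash
mkdir -p pics
cat > h.py <<'E'
from plant import robot
import numpy as np, cv2
from scipy.spatial.transform import Rotation as Ro
def ray(cam,uv,z,cal=None):
    c=cal or robot.get_calibration(cam); K=np.array(c["mtx"]);D=np.array(c["D"]);R=np.array(c["R"]);t=np.array(c["t"]).ravel()
    p=cv2.undistortPoints(np.array([[uv]],float),K,D).ravel(); d=R.T@np.array([p[0],p[1],1]); o=-R.T@t
    return o+d*(z-o[2])/d[2]
def save(cam,name):
    im=robot.snapshot(cam); cv2.imwrite(f"pics/{name}.png",im[:,:,::-1]); return im
def toolshift(target):
    s=robot.read_state(); R=Ro.from_rotvec(s["orientation"]); return R.inv().apply(np.array(target)-s["tcp_pos"])*1000
E
python3 - <<'E'
from h import *
s=robot.read_state(); print({k:np.round(v,3) for k,v in s.items()})
print(np.round(Ro.from_rotvec(s["orientation"]).as_matrix(),3))
for c in("top","side"):
    save(c,c+"0"); k=robot.get_calibration(c); print(c,np.round(-np.array(k["R"]).T@np.array(k["t"]).ravel(),3))
    for n in("tin_a","carton","tray","wood_disc","cap","washer"):
        for r in robot.recognise(n,c)[:6]:
            b=r["bbox"]; print(c,n,round(r["conf"],2),np.round(b),np.round(ray(c,b[:2],0.1 if n=="tin_a" else 0.01),3))
a=cv2.imread("pics/top0.png");
E
```

```text
{'time': np.float64(0.0), 'joints': array([-1.426,  0.492,  1.559,  0.   ,  1.092, -0.106]), 'qd': array([-0.   , -0.001,  0.001, -0.   ,  0.002,  0.001]), 'joint_efforts': array([-1.0000e-03, -6.1846e+01, -2.6159e+01, -0.0000e+00,  4.0000e-03,
       -0.0000e+00]), 'tcp_pos': array([ 0.155, -0.605,  0.231]), 'orientation': array([-3.116, -0.393,  0.   ]), 'wrist_force': array([ 0.574, -0.056,  0.191]), 'ft_torque': array([-0.01 , -0.032,  0.   ]), 'grasp_force': np.float64(0.0), 'grip_width': np.float64(0.086)}
[[ 0.969  0.248 -0.   ]
 [ 0.248 -0.969  0.001]
 [ 0.    -0.001 -1.   ]]
top [ 0.482 -0.006  1.102]
top tin_a 0.96 [395. 193.  31.  30.] [ 0.606 -0.137  0.1  ]
top tin_a 0.88 [306. 189.  29.  34.] [0.613 0.041 0.1  ]
top tin_a 0.62 [385. 248.  35.  34.] [ 0.496 -0.116  0.1  ]
top tin_a 0.61 [304. 251.  31.  34.] [0.49  0.045 0.1  ]
top carton 0.89 [142. 266. 181. 120.] [0.459 0.401 0.01 ]
top tray 0.81 [475. 234.  77. 126.] [ 0.526 -0.321  0.01 ]
top wood_disc 0.57 [353. 221.  31.  27.] [ 0.555 -0.056  0.01 ]
top cap 0.54 [342. 145.  17.  13.] [ 0.723 -0.034  0.01 ]
top washer 0.92 [267. 154.  25.  30.] [0.704 0.132 0.01 ]
side [ 0.364 -0.63   0.489]
side tin_a 0.81 [301. 232.  34.  59.] [ 0.479 -0.172  0.1  ]
side tin_a 0.68 [279. 185.  32.  52.] [ 0.478 -0.024  0.1  ]
side tin_a 0.6 [337. 179.  25.  52.] [ 0.591 -0.04   0.1  ]
side carton 0.62 [244. 112. 107. 136.] [0.502 0.602 0.01 ]
side wood_disc 0.72 [332. 220.  21.  27.] [ 0.578 -0.052  0.01 ]
side cap 0.56 [395. 202.  12.  13.] [ 0.729 -0.036  0.01 ]
side cap 0.21 [369. 341. 200. 118.] [ 0.531 -0.335  0.01 ]
side washer 0.7 [361. 170.  23.  11.] [0.714 0.115 0.01 ]
```

View pics/top0.png

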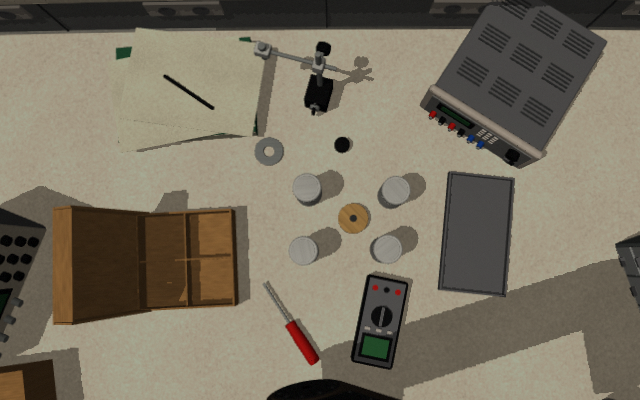

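View pics/side0.png

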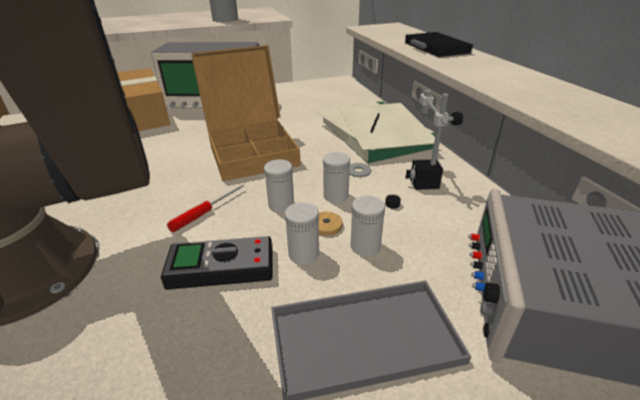

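The top view shows four tins at about (307,187), (395,190), (304,249) and (386,248). The disc is at (353,218), the carton body spans columns 140–236 with its lid on the left, and the tray spans (440–513, 172–296). The side view agrees: four upright tins round the disc.

Run:
```python
from h import *
from scipy.optimize import least_squares
a=np.linspace(0,2*np.pi,40)
def bb(cam,x,y):
    k=robot.get_calibration(cam)
    P=np.array([[x+.029*np.cos(t),y+.029*np.sin(t),z] for t in a for z in(0,.1)])
    R=np.array(k["R"]);q=cv2.projectPoints(P,cv2.Rodrigues(R)[0],np.array(k["t"]),np.array(k["mtx"]),np.array(k["D"]))[0].reshape(-1,2)
    lo,hi=q.min(0),q.max(0); return np.r_[(lo+hi)/2,hi-lo]
for c in("top","side"):
    robot.snapshot(c)
    for r in robot.regions_of("tin_a",c):
        ys,xs=np.nonzero(r["mask"]); b=np.array([(xs.min()+xs.max())/2,(ys.min()+ys.max())/2])
        f=least_squares(lambda p:(bb(c,*p)[:2]-b),ray(c,b,.05)[:2]); print(c,round(r["conf"],2),b,np.round(f.x,3),bb(c,*f.x)[2:].round(),np.ptp(xs)+1,np.ptp(ys)+1)
r=robot.snapshot("top")
m=robot.regions_of("tray","top")[0]["mask"].astype(np.uint8)
rc=cv2.minAreaRect(np.argwhere(m)[:,::-1].astype(np.float32)); print("tray",rc,[ray("top",p,.018)[:2].round(3) for p in cv2.boxPoints(rc)],ray("top",rc[0],.018))
cv2.imwrite("pics/crop.png",cv2.resize(r[195:320,130:250,::-1],None,fx=4.8,fy=4.8,interpolation=cv2.INTER_CUBIC))
```

```text
top 0.91 [393.5 191.5] [ 0.613 -0.139] [34. 33.] 34 32
top 0.89 [307.  189.5] [0.618 0.04 ] [30. 33.] 29 32
top 0.72 [303.5 250.5] [0.491 0.047] [30. 29.] 30 30
top 0.68 [386. 249.] [ 0.494 -0.121] [33. 29.] 33 29
top 0.26 [352. 219.] [ 0.556 -0.051] [30. 31.] 31 31
top 0.24 [268.  151.5] [0.699 0.123] [33. 36.] 27 28
side 0.8 [278.5 184. ] [0.495 0.057] [30. 53.] 30 53
side 0.72 [336. 177.] [0.62  0.043] [27. 52.] 27 51
side 0.65 [301.5 232. ] [ 0.496 -0.116] [34. 63.] 36 63
side 0.65 [367.5 225. ] [ 0.615 -0.136] [35. 62.] 36 61
tray ((476.1090087890625, 233.8950653076172), (68.23551177978516, 120.24480438232422), 4.899093151092529) [array([ 0.405, -0.234]), array([ 0.663, -0.262]), array([ 0.65 , -0.411]), array([ 0.392, -0.379])] [ 0.52592887 -0.32091925  0.018     ]
```

View pics/crop.png

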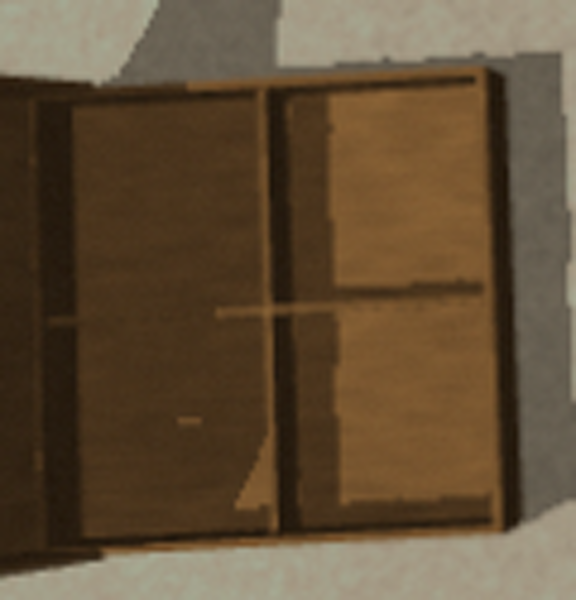

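The crop shows the carton with the divider crossing at crop (270,308). The -y wall's outer top edge runs from (490,70) to (503,530), so the carton is slightly yawed.

```bash
python3 - <<'E'
from h import *
g=lambda u,v,z:ray("top",[130+(u+.5)/4.8-.5,195+(v+.5)/4.8-.5],z)[:2]
c=g(270,308,.04); A=g(490,69,.05);B=g(504,531,.05)
print(c,A,B,np.linalg.norm(A-B)); e=(A-B)/np.linalg.norm(A-B); n=np.array([-e[1],e[0]])
c2=(A+B)/2+n*.1015; print("yaw",np.degrees(np.arctan2(e[1],e[0])),c2)
c=(c+c2)/2
for i,(sx,sy) in enumerate([(-1,-1),(-1,1),(1,-1),(1,1)]): print("cell",i+1,(c+.0495*(sx*e+sy*n)).round(4))
print(toolshift([.613,-.138,.231]))
E
python3 -m creep '[[0,0,0,0,0,7.16,100],[0,0,0,0,0,7.16,100],[0,0,0,0,0,0,100],[0,0,0,0,0,0,100],[0,0,0,0,0,0,100]]' 60
python3 - <<'E'
from h import *
print(np.round(toolshift([.613,-.138,.2]),1), toolshift([.495,-.119,.2]).round(1),robot.read_state()["joints"])
E
```

```text
[0.47523637 0.29697964] [0.57909731 0.19968459] [0.37972807 0.19092946] 0.1995613836855774
yaw 2.5144806388054795 [0.47495969 0.2967093 ]
cell 1 [0.4278 0.2452]
cell 2 [0.4235 0.3441]
cell 3 [0.5267 0.2496]
cell 4 [0.5224 0.3485]
[ 5.59550778e+02 -3.39168013e+02  3.01349031e-01]
time: 1.42
tcp_pos: [0.1551, -0.6054, 0.2313]
orientation: [3.142, 0.008, 0.0]
wrist_force: [0.8, -0.2, -0.2]
grip_width: 0.0854
grasp_force: 0.0
[ 460.2 -465.1   31.3] [ 342.3 -484.7   31.3] [-1.42559677e+00  4.90882278e-01  1.55894212e+00 -6.43543639e-07
  1.09174704e+00  1.40207471e-01]
```

```bash
R='x'
python3 -m creep '[[22.8,-32.3,0,0,0,0,100],[22.8,-32.3,0,0,0,0,100],[22.8,-32.3,0,0,0,0,100],[22.8,-32.3,0,0,0,0,100],[22.8,-32.3,0,0,0,0,100]]'
python3 -m creep '[[22.8,-32.3,0,0,0,0,100],[22.8,-32.3,0,0,0,0,100],[22.8,-32.3,0,0,0,0,100],[22.8,-32.3,0,0,0,0,100],[22.8,-32.3,0,0,0,0,100]]'
python3 -m creep '[[22.8,-32.3,0,0,0,0,100],[22.8,-32.3,0,0,0,0,100],[22.8,-32.3,0,0,0,0,100],[22.8,-32.3,0,0,0,0,100],[22.8,-32.3,0,0,0,0,100]]'
python3 - <<'E'
from h import *
s=robot.read_state(); print(np.abs(s["qd"]).max()); print(toolshift([.495,-.119,.056]).round(1))
k=robot.get_calibration("wrist"); im=save("wrist","w1")
for r in robot.recognise("tin_a","wrist"): print(r["conf"],np.round(r["bbox"]),ray("wrist",r["bbox"][:2],.1,k).round(3))
E
```

```text
time: 1.83
tcp_pos: [0.2696, -0.4423, 0.2314]
orientation: [3.141, 0.006, 0.0]
wrist_force: [1.5, -1.0, -1.1]
grip_width: 0.0855
grasp_force: 0.0
time: 2.25
tcp_pos: [0.3836, -0.2806, 0.2316]
orientation: [3.141, 0.006, 0.001]
wrist_force: [0.6, -1.0, 0.6]
grip_width: 0.0853
grasp_force: 0.0
time: 2.67
tcp_pos: [0.4976, -0.1188, 0.2315]
orientation: [3.141, 0.007, 0.001]
wrist_force: [1.1, -1.3, 1.0]
grip_width: 0.0857
grasp_force: 0.0
0.9222325721846802
[-2.700e+00  1.000e-01  1.755e+02]
0.91 [158. 190.  94.  70.] [0.498 0.028 0.1  ]
0.8 [318. 184.  64.  73.] [ 0.503 -0.12   0.1  ]
0.66 [150.  50. 110.  83.] [0.617 0.02  0.1  ]
0.62 [343.  57.  69.  83.] [ 0.611 -0.14   0.1  ]
0.61 [ 44. 188.  87. 177.] [0.499 0.141 0.1  ]
```

View pics/w1.png

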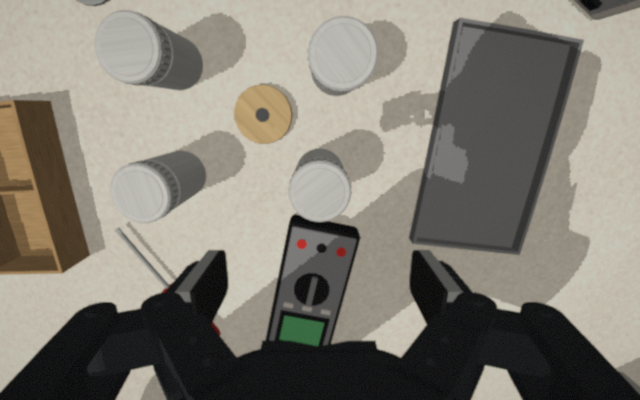

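The wrist view shows the lid centres at about (320,190), (343,53), (128,47) and (142,192). These agree with the top-view estimates, and the fingers are aligned with the nearest tin, so I'll descend.

```bash
python3 - <<'E'
from h import *
for p in [(320,190),(343,53),(128,47),(142,192)]: print(ray("wrist",p,.1).round(3))
E
python3 -m creep '[[0,-1,35,0,0,0,100],[0,1,35,0,0,0,100],[0,0,35,0,0,0,100],[0,1,35,0,0,0,100],[-1,0,35,0,0,0,100]]'
python3 -m creep '[[0,0,0,0,0,0,100],[0,0,0,0,0,0,30],[0,0,0,0,0,0,30],[0,0,0,0,0,0,30],[0,0,0,0,0,0,30]]' 60
python3 -m creep '[[0,0,0,0,0,0,30],[0,0,0,0,0,0,30],[0,0,0,0,0,0,30],[0,0,0,0,0,0,30],[0,0,0,0,0,0,30]]'
```

```text
[ 0.499 -0.119  0.1  ]
[ 0.615 -0.137  0.1  ]
[0.62  0.041 0.1  ]
[0.496 0.046 0.1  ]
time: 3.18
tcp_pos: [0.4956, -0.1222, 0.0551]
orientation: [3.141, 0.006, 0.002]
wrist_force: [1.7, 0.0, -0.1]
grip_width: 0.0854
grasp_force: 0.0
time: 3.6
tcp_pos: [0.4967, -0.1221, 0.0586]
orientation: [3.14, 0.002, 0.006]
wrist_force: [0.1, 0.3, 4.6]
grip_width: 0.0574
grasp_force: 64.3
time: 4.02
tcp_pos: [0.4968, -0.1221, 0.0586]
orientation: [3.14, 0.002, 0.006]
wrist_force: [0.1, 1.1, 9.8]
grip_width: 0.0577
grasp_force: 64.5
```

```bash
python3 -m creep '[[0,0,-10,0,0,0,30],[0,0,-35,0,0,0,30],[0,0,-40,0,0,0,30],[0,0,-40,0,0,0,30],[0,0,-15,0,0,0,30]]'
python3 -m creep '[[0,0,0,0,0,0,30],[0,0,0,0,0,0,30],[0,0,0,0,0,0,30],[0,0,0,0,0,0,30],[0,0,0,0,0,0,30]]'
python3 -c "
from h import *
for n,c in dict(c1=(.428,.245),c3=(.5265,.2495),trm=(.453,-.312),tr0=(.526,-.321),trp=(.599,-.329)).items(): print(n,toolshift([*c,.2]).round(1))"
```

```text
time: 4.43
tcp_pos: [0.4968, -0.122, 0.2027]
orientation: [3.139, 0.002, 0.011]
wrist_force: [0.1, -0.2, -0.7]
grip_width: 0.0574
grasp_force: 64.8
time: 4.85
tcp_pos: [0.4953, -0.1215, 0.1952]
orientation: [-3.141, -0.001, 0.003]
wrist_force: [0.8, 1.0, -1.0]
grip_width: 0.0574
grasp_force: 64.9
c1 [ -67.  -366.6   -4.4]
c3 [  31.5 -371.    -4.6]
trm [-42.5 190.4  -4.9]
tr0 [ 30.5 199.5  -5. ]
trp [103.5 207.6  -5.2]
```

```bash
python3 -m creep '[[-5,25,0,0,0,0,30],[-10,41,0,0,0,0,30],[-10,41,0,0,0,0,30],[-9,41,10,0,0,0,30],[-8.5,40,20,0,0,0,30]]'
python3 -m creep '[[0,2.4,40,0,0,0,30],[0,0,35,0,0,0,30],[0,0,15,0,0,0,30],[0,0,5,0,0,0,30],[0,0,0,0,0,0,30]]'
python3 -m creep '[[0,0,2,0,0,0,30],[0,0,2,0,0,0,30],[0,0,1,0,0,0,30],[0,0,0,0,0,0,30],[0,0,0,0,0,0,30]]'
```

```text
time: 5.27
tcp_pos: [0.4544, -0.3063, 0.1686]
orientation: [3.14, 0.002, 0.002]
wrist_force: [1.8, -0.1, -1.3]
grip_width: 0.0574
grasp_force: 64.9
time: 5.68
tcp_pos: [0.4541, -0.3059, 0.0717]
orientation: [-3.139, -0.001, 0.004]
wrist_force: [0.5, -0.2, -1.3]
grip_width: 0.0573
grasp_force: 64.9
time: 6.1
tcp_pos: [0.4549, -0.3063, 0.069]
orientation: [3.141, 0.002, 0.001]
wrist_force: [-0.3, -0.5, -0.3]
grip_width: 0.0577
grasp_force: 64.9
```

```bash
python3 -m creep '[[0,0,1,0,0,0,30],[0,0,1,0,0,0,30],[0,0,0,0,0,0,30],[0,0,0,0,0,0,30],[0,0,0,0,0,0,30]]'
python3 -c "
from h import *
save('side','s1'); im=cv2.imread('pics/s1.png')[200:400,200:500]; cv2.imwrite('pics/s1c.png',cv2.resize(im,None,fx=2.6,fy=2.6))"
```

```text
time: 6.52
tcp_pos: [0.4547, -0.3063, 0.0663]
orientation: [3.142, 0.001, -0.0]
wrist_force: [0.4, -0.2, -1.6]
grip_width: 0.0574
grasp_force: 64.9
```

View pics/s1c.png

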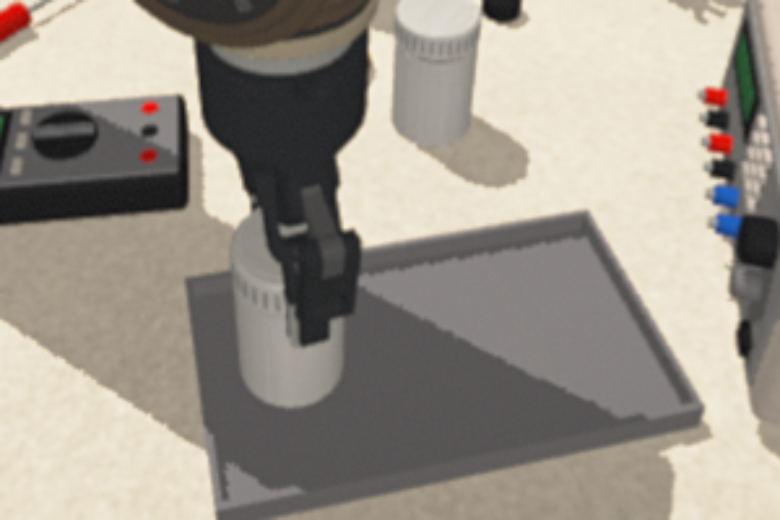

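The tin is held upright just above the tray floor, inside the near part of the tray. I'll lower it the last few millimetres.

```bash
python3 -m creep '[[0,0,1,0,0,0,30],[0,0,1,0,0,0,30],[0,0,1,0,0,0,30],[0,0,1,0,0,0,30],[0,0,0,0,0,0,30]]'
python3 -m creep '[[0,0,0.5,0,0,0,30],[0,0,0.5,0,0,0,30],[0,0,0,0,0,0,30],[0,0,0,0,0,0,30],[0,0,0,0,0,0,30]]'
```

```text
time: 6.98
tcp_pos: [0.4548, -0.3063, 0.0627]
orientation: [3.141, 0.001, 0.001]
wrist_force: [-1.4, 0.7, 3.7]
grip_width: 0.0573
grasp_force: 65.2
time: 7.4
tcp_pos: [0.4549, -0.3062, 0.0625]
orientation: [3.141, 0.002, 0.001]
wrist_force: [-2.3, 4.2, 16.4]
grip_width: 0.0576
grasp_force: 66.0
```

```bash
python3 -m creep '[[0,0,-1,0,0,0,100],[0,0,-1,0,0,0,100],[0,0,0,0,0,0,100],[0,0,0,0,0,0,100],[0,0,0,0,0,0,100]]'
python3 -m creep '[[0,0,-20,0,0,0,100],[0,0,-35,0,0,0,100],[0,0,-41,0,0,0,100],[0,0,-41,0,0,0,100],[10,-5,-20,0,0,0,100]]'
python3 -c "
from h import *
print(toolshift([.615,-.137,.056]).round(1))"
```

```text
time: 7.82
tcp_pos: [0.4546, -0.3062, 0.0632]
orientation: [-3.142, -0.001, 0.0]
wrist_force: [-0.9, -0.2, -0.5]
grip_width: 0.0853
grasp_force: 0.0
time: 8.23
tcp_pos: [0.4646, -0.3022, 0.2249]
orientation: [3.138, -0.0, 0.005]
wrist_force: [0.3, -0.2, 0.0]
grip_width: 0.0853
grasp_force: 0.0
[ 149.9 -165.8  168.9]
```

```bash
python3 -m creep '[[25,-27,0,0,0,0,100],[28,-31,0,0,0,0,100],[28,-31,0,0,0,0,100],[28,-31,0,0,0,0,100],[28,-31,0,0,0,0,100]]'
python3 -m creep '[[13,-14,10,0,0,0,100],[0,0,39,0,0,0,100],[0,0,39,0,0,0,100],[0,0,39,0,0,0,100],[0,0,35,0,0,0,100]]'
python3 -m creep '[[0,0,0,0,0,0,100],[0,0,0,0,0,0,30],[0,0,0,0,0,0,30],[0,0,0,0,0,0,30],[0,0,0,0,0,0,30]]' 60
python3 -m creep '[[0,0,-10,0,0,0,30],[0,0,-35,0,0,0,30],[0,0,-40,0,0,0,30],[0,0,-40,0,0,0,30],[0,0,-15,0,0,0,30]]'
python3 -m creep '[[0,0,0,0,0,0,30],[0,0,0,0,0,0,30],[0,0,0,0,0,0,30],[0,0,0,0,0,0,30],[0,0,0,0,0,0,30]]'
python3 -c "
from h import *
for n,c in dict(c1=(.428,.245),c3=(.5265,.2495),trm=(.453,-.312),tr0=(.526,-.321),trp=(.599,-.329)).items(): print(n,toolshift([*c,.2]).round(1))"
```

```text
time: 8.65
tcp_pos: [0.6022, -0.1488, 0.2203]
orientation: [3.141, 0.001, -0.0]
wrist_force: [0.2, -1.2, 0.2]
grip_width: 0.0856
grasp_force: 0.0
time: 9.07
tcp_pos: [0.6137, -0.136, 0.0561]
orientation: [-3.141, -0.002, 0.001]
wrist_force: [0.5, -0.8, -0.9]
grip_width: 0.0855
grasp_force: 0.0
time: 9.48
tcp_pos: [0.6155, -0.1371, 0.0611]
orientation: [3.14, 0.001, 0.007]
wrist_force: [-1.3, -2.2, 5.6]
grip_width: 0.0574
grasp_force: 65.4
time: 9.9
tcp_pos: [0.6153, -0.1366, 0.2051]
orientation: [3.139, 0.002, 0.011]
wrist_force: [0.8, -0.5, -5.3]
grip_width: 0.0575
grasp_force: 69.0
time: 10.32
tcp_pos: [0.6137, -0.1363, 0.1966]
orientation: [-3.141, -0.001, 0.004]
wrist_force: [0.6, 0.4, -5.7]
grip_width: 0.0574
grasp_force: 68.9
c1 [-185.4 -381.4   -2.5]
c3 [ -86.9 -385.8   -2.8]
trm [-160.8  175.6   -3.1]
tr0 [-87.8 184.7  -3.3]
trp [-14.8 192.7  -3.6]
```

```bash
python3 -m creep '[[-5,-22,-10,0,0,0,30],[-9,-40,0,0,0,0,30],[-9,-40,0,0,0,0,30],[-9,-40,0,0,0,0,30],[-9,-40,0,0,0,0,30]]'
python3 -m creep '[[-9,-40,0,0,0,0,30],[-9,-40,0,0,0,0,30],[-9,-40,0,0,0,0,30],[-9,-40,0,0,0,0,30],[-9,-40,0,0,0,0,30]]'
python3 -m creep '[[-1,-4,0,0,0,0,30],[0,0,0,0,0,0,30],[0,0,20,0,0,0,30],[0,0,30,0,0,0,30],[0,0,10,0,0,0,30]]'
python3 -c "
from h import *
print(toolshift([.5265,.2495,.065]).round(1))
save('side','s2');save('top','t2');im=np.hstack([cv2.imread('pics/s2.png')[40:240,140:340],cv2.imread('pics/t2.png')[180:380,120:320]]); cv2.imwrite('pics/c2.png',cv2.resize(im,None,fx=2,fy=2))"
```

```text
time: 10.73
tcp_pos: [0.5721, 0.047, 0.2073]
orientation: [-3.142, -0.0, 0.003]
wrist_force: [1.2, 0.9, -6.6]
grip_width: 0.0573
grasp_force: 68.9
time: 11.15
tcp_pos: [0.5269, 0.2473, 0.2074]
orientation: [3.141, 0.001, -0.002]
wrist_force: [1.9, -0.4, -5.5]
grip_width: 0.0573
grasp_force: 68.9
time: 11.57
tcp_pos: [0.5256, 0.2481, 0.1446]
orientation: [3.14, 0.0, -0.008]
wrist_force: [-0.5, -0.4, -6.7]
grip_width: 0.0571
grasp_force: 67.8
[ 1.2 -1.5 79.6]
```

View pics/c2.png

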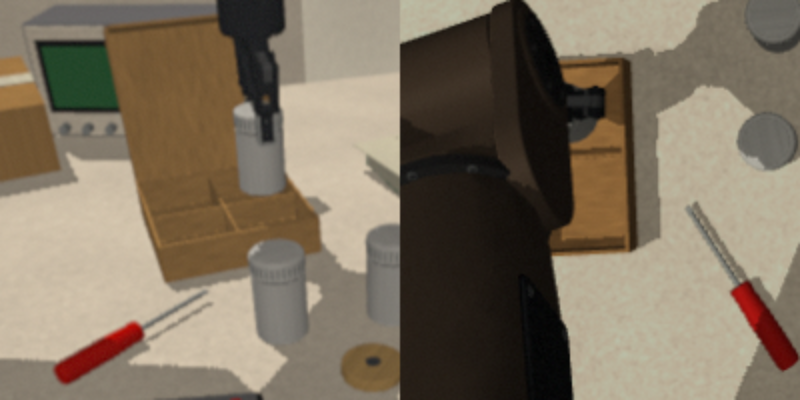

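The tin is upright over the +x, -y cell and its clearances look right. I'll lower it.

```bash
python3 -m creep '[[0,0,20,0,0,0,30],[0,0,25,0,0,0,30],[0,0,20,0,0,0,30],[0,0,7,0,0,0,30],[0,0,0,0,0,0,30]]'
python3 -m creep '[[0,0,1,0,0,0,30],[0,0,1,0,0,0,30],[0,0,1,0,0,0,30],[0,0,0,0,0,0,30],[0,0,0,0,0,0,30]]'
python3 -m creep '[[0,0,1,0,0,0,30],[0,0,1,0,0,0,30],[0,0,1,0,0,0,30],[0,0,0,0,0,0,30],[0,0,0,0,0,0,30]]'
```

```text
time: 12.08
tcp_pos: [0.527, 0.249, 0.0758]
orientation: [3.141, 0.0, -0.003]
wrist_force: [0.9, -0.3, -6.6]
grip_width: 0.0573
grasp_force: 68.2
time: 12.5
tcp_pos: [0.5271, 0.2496, 0.0739]
orientation: [-3.141, -0.001, -0.002]
wrist_force: [0.0, -0.7, -5.1]
grip_width: 0.0572
grasp_force: 68.2
time: 12.92
tcp_pos: [0.5268, 0.2495, 0.0702]
orientation: [3.141, 0.001, -0.0]
wrist_force: [-0.0, -0.3, -6.1]
grip_width: 0.0571
grasp_force: 68.2
```

```bash
python3 -m creep '[[0,0,1,0,0,0,30],[0,0,1,0,0,0,30],[0,0,1,0,0,0,30],[0,0,1,0,0,0,30],[0,0,0,0,0,0,30]]'
python3 -m creep '[[0,0,1,0,0,0,30],[0,0,1,0,0,0,30],[0,0,0,0,0,0,30],[0,0,0,0,0,0,30],[0,0,0,0,0,0,30]]'
```

```text
time: 13.33
tcp_pos: [0.5268, 0.2494, 0.066]
orientation: [3.141, 0.001, -0.0]
wrist_force: [0.3, 0.5, -5.5]
grip_width: 0.0573
grasp_force: 68.2
time: 13.75
tcp_pos: [0.5268, 0.2495, 0.0657]
orientation: [-3.141, -0.002, -0.001]
wrist_force: [-6.3, -1.9, 12.8]
grip_width: 0.0573
grasp_force: 69.9
```

```bash
python3 -m creep '[[0,0,-1,0,0,0,95],[0,0,-1,0,0,0,95],[0,0,0,0,0,0,95],[0,0,0,0,0,0,95],[0,0,0,0,0,0,95]]'
python3 -m creep '[[0,0,-15,0,0,0,95],[0,0,-35,0,0,0,95],[0,0,-41,0,0,0,95],[0,0,-41,0,0,0,95],[5,15,-20,0,0,0,100]]'
python3 -m creep '[[8,30,0,0,0,0,100],[8,30,0,0,0,0,100],[8,30,0,0,0,0,100],[8,30,0,0,0,0,100],[0,0,0,0,0,0,100]]'
python3 -c "
from h import *
print(toolshift([.619,.042,.056]).round(1))
k=robot.get_calibration('wrist'); save('wrist','w3')
for n in('tin_a',): 
  for r in robot.recognise(n,'wrist'): print(r['conf'],np.round(r['bbox']),ray('wrist',r['bbox'][:2],.1,k).round(3))"
```

```text
time: 14.17
tcp_pos: [0.527, 0.2495, 0.0663]
orientation: [-3.142, -0.001, -0.0]
wrist_force: [-0.9, -0.5, 0.4]
grip_width: 0.0814
grasp_force: 0.0
time: 14.58
tcp_pos: [0.5324, 0.2362, 0.223]
orientation: [-3.14, -0.004, -0.008]
wrist_force: [0.7, -0.3, -0.5]
grip_width: 0.0854
grasp_force: 0.0
time: 15.0
tcp_pos: [0.5652, 0.1104, 0.2182]
orientation: [3.141, -0.004, 0.001]
wrist_force: [0.5, 0.3, 0.2]
grip_width: 0.0853
grasp_force: 0.0
[ 53.9  68.1 162.3]
0.93 [624. 262.  30.  51.] [ 0.495 -0.193  0.1  ]
0.76 [378. 252.  65.  88.] [0.51  0.055 0.1  ]
0.66 [180. 226.  92.  86.] [0.536 0.235 0.1  ]
0.61 [396. 130.  83.  72.] [0.62  0.045 0.1  ]
```

View pics/w3.png

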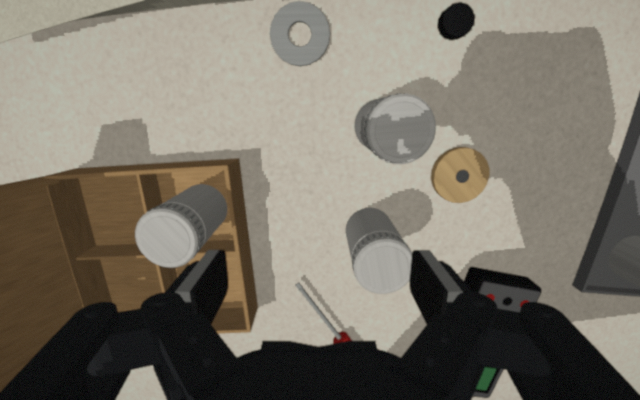

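The tin stands upright in the +x, -y cell. The remaining tins' lids are at (402,128) and (383,264), as estimated.

```bash
python3 -m creep '[[25,32,0,0,0,0,100],[29,36,10,0,0,0,100],[0,0,39,0,0,0,100],[0,0,39,0,0,0,100],[0,0,39,0,0,0,100]]'
python3 -m creep '[[0,0,35,0,0,0,100],[0,0,0,0,0,0,100],[0,0,0,0,0,0,30],[0,0,0,0,0,0,30],[0,0,0,0,0,0,30]]' 60
python3 -m creep '[[0,0,0,0,0,0,30],[0,0,-35,0,0,0,30],[0,0,-40,0,0,0,30],[0,0,-40,0,0,0,30],[0,0,-25,0,0,0,30]]'
python3 -m creep '[[0,0,0,0,0,0,30],[0,0,0,0,0,0,30],[0,0,0,0,0,0,30],[0,0,0,0,0,0,30],[0,0,0,0,0,0,30]]'
python3 -c "
from h import *
for n,c in dict(c1=(.428,.245),c2=(.4235,.344),c4=(.5225,.3485),tr0=(.526,-.321),trp=(.599,-.329)).items(): print(n,toolshift([*c,.2]).round(1))"
```

```text
time: 15.52
tcp_pos: [0.6147, 0.0515, 0.0912]
orientation: [-3.142, -0.002, -0.002]
wrist_force: [0.8, 0.1, 0.5]
grip_width: 0.0853
grasp_force: 0.0
time: 15.93
tcp_pos: [0.6159, 0.0512, 0.0602]
orientation: [3.141, 0.002, 0.006]
wrist_force: [0.5, -0.3, -0.5]
grip_width: 0.0587
grasp_force: 62.7
time: 16.35
tcp_pos: [0.6153, 0.051, 0.203]
orientation: [3.141, 0.001, 0.009]
wrist_force: [0.3, 0.5, -1.4]
grip_width: 0.0589
grasp_force: 64.3
time: 16.77
tcp_pos: [0.6142, 0.0509, 0.1964]
orientation: [-3.142, -0.001, 0.003]
wrist_force: [-0.6, -0.3, -0.2]
grip_width: 0.0587
grasp_force: 64.3
c1 [-186.  -194.3   -3.3]
c2 [-190.4 -293.3   -3.3]
c4 [ -91.4 -297.7   -3.5]
tr0 [-88.5 371.8  -3.5]
trp [-15.5 379.8  -3.6]
```

```bash
python3 -m creep '[[-4,20,0,0,0,0,30],[-8,39,0,0,0,0,30],[-8,39,0,0,0,0,30],[-8,39,0,0,0,0,30],[-8,39,0,0,0,0,30]]'
python3 -m creep '[[-8,39,0,0,0,0,30],[-8,39,0,0,0,0,30],[-8,39,0,0,0,0,30],[-8,39,0,0,0,0,30],[-8,39,0,0,0,0,30]]'
python3 -m creep '[[0,2,0,0,0,0,30],[0,0,0,0,0,0,30],[0,0,0,0,0,0,30],[0,0,25,0,0,0,30],[0,0,35,0,0,0,30]]'
python3 -c "
from h import *
print(toolshift([.538,-.322,.064]).round(1))
save('side','s4');cv2.imwrite('pics/s4c.png',cv2.resize(cv2.imread('pics/s4.png')[130:400,200:500],None,fx=2,fy=2))"
```

```text
time: 17.18
tcp_pos: [0.578, -0.1266, 0.1966]
orientation: [-3.141, -0.002, 0.002]
wrist_force: [0.6, -0.3, -1.4]
grip_width: 0.0591
grasp_force: 64.2
time: 17.6
tcp_pos: [0.538, -0.322, 0.1965]
orientation: [-3.141, -0.001, 0.002]
wrist_force: [0.3, 0.7, -1.5]
grip_width: 0.0584
grasp_force: 64.2
time: 18.02
tcp_pos: [0.5405, -0.3215, 0.1394]
orientation: [3.138, 0.004, 0.007]
wrist_force: [0.3, 0.3, -1.3]
grip_width: 0.0585
grasp_force: 64.4
[-2.9  0.2 75.4]
```

View pics/s4c.png

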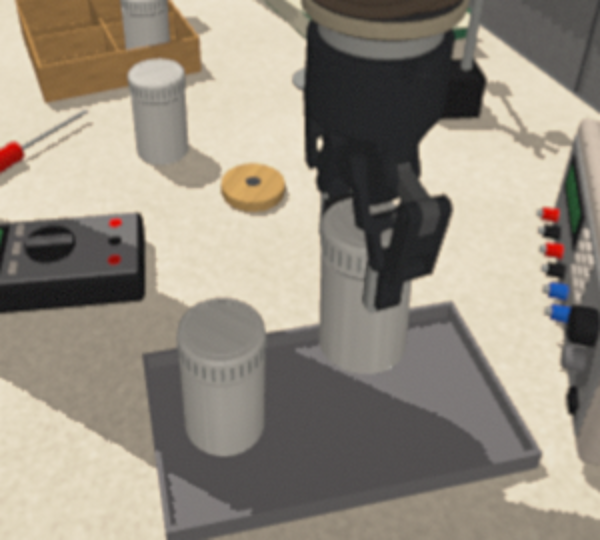

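The held tin (about 1.4 N, so empty) is upright over the tray, and the first tin stands upright in it.

```bash
python3 -m creep '[[0,0,35,0,0,0,30],[0,0,20,0,0,0,30],[0,0,8,0,0,0,30],[0,0,2,0,0,0,30],[0,0,0,0,0,0,30]]'
python3 -m creep '[[0,0,1,0,0,0,30],[0,0,1,0,0,0,30],[0,0,1,0,0,0,30],[0,0,0,0,0,0,30],[0,0,0,0,0,0,30]]'
python3 -m creep '[[0,0,1,0,0,0,30],[0,0,1,0,0,0,30],[0,0,1,0,0,0,30],[0,0,0,0,0,0,30],[0,0,0,0,0,0,30]]'
```

```text
time: 18.48
tcp_pos: [0.5394, -0.3217, 0.0731]
orientation: [-3.142, -0.003, 0.0]
wrist_force: [1.1, 0.5, -0.1]
grip_width: 0.0588
grasp_force: 64.3
time: 18.9
tcp_pos: [0.539, -0.3223, 0.07]
orientation: [3.141, 0.001, 0.001]
wrist_force: [-0.2, 0.1, -1.3]
grip_width: 0.0588
grasp_force: 64.4
time: 19.32
tcp_pos: [0.5389, -0.3222, 0.0664]
orientation: [-3.142, -0.001, 0.0]
wrist_force: [0.5, 0.2, -1.2]
grip_width: 0.0588
grasp_force: 64.4
```

```bash
python3 -m creep '[[0,0,1,0,0,0,30],[0,0,1,0,0,0,30],[0,0,0.5,0,0,0,30],[0,0,0,0,0,0,30],[0,0,0,0,0,0,30]]'
python3 -m creep '[[0,0,0.5,0,0,0,30],[0,0,0.5,0,0,0,30],[0,0,0.5,0,0,0,30],[0,0,0,0,0,0,30],[0,0,0,0,0,0,30]]'
```

```text
time: 19.73
tcp_pos: [0.539, -0.3223, 0.0642]
orientation: [3.141, 0.001, 0.0]
wrist_force: [0.4, -0.6, 2.0]
grip_width: 0.0588
grasp_force: 64.1
time: 20.15
tcp_pos: [0.5395, -0.3225, 0.0639]
orientation: [3.141, 0.001, 0.003]
wrist_force: [-0.8, 1.1, 12.8]
grip_width: 0.0587
grasp_force: 63.0
```

```bash
python3 -m creep '[[0,0,-1,0,0,0,100],[0,0,-1,0,0,0,100],[0,0,0,0,0,0,100],[0,0,0,0,0,0,100],[0,0,0,0,0,0,100]]'
python3 -m creep '[[0,0,-20,0,0,0,100],[0,0,-35,0,0,0,100],[0,0,-41,0,0,0,100],[0,0,-41,0,0,0,100],[0,-15,-20,0,0,0,100]]'
python3 -m creep '[[-4,-35,0,0,0,0,100],[-4,-35,0,0,0,0,100],[-4,-35,0,0,0,0,100],[-4,-35,0,0,0,0,100],[-4,-35,0,0,0,0,100]]'
python3 -m creep '[[-4,-35,0,0,0,0,100],[-4,-35,0,0,0,0,100],[-4,-35,0,0,0,0,100],[-4,-35,0,0,0,0,100],[-4,-35,0,0,0,0,100]]'
python3 -c "
from h import *
k=robot.get_calibration('wrist'); robot.snapshot('wrist')
for r in robot.recognise('tin_a','wrist'): print(r['conf'],np.round(r['bbox']),ray('wrist',r['bbox'][:2],.1,k).round(3))
print(toolshift([.495,.047,.056]).round(1))"
```

```text
time: 20.57
tcp_pos: [0.5388, -0.3222, 0.0643]
orientation: [-3.141, -0.001, 0.0]
wrist_force: [0.1, -0.1, -0.2]
grip_width: 0.0853
grasp_force: 0.0
time: 20.98
tcp_pos: [0.5397, -0.3094, 0.2262]
orientation: [3.138, -0.001, 0.007]
wrist_force: [0.1, 0.8, 0.2]
grip_width: 0.0855
grasp_force: 0.0
time: 21.4
tcp_pos: [0.5182, -0.1307, 0.2215]
orientation: [3.142, 0.001, -0.0]
wrist_force: [0.8, 0.1, 0.3]
grip_width: 0.0852
grasp_force: 0.0
time: 21.82
tcp_pos: [0.4981, 0.0443, 0.2215]
orientation: [3.141, 0.001, 0.0]
wrist_force: [0.5, -0.4, -0.1]
grip_width: 0.0853
grasp_force: 0.0
0.97 [623. 137.  33.  55.] [ 0.55  -0.226  0.1  ]
0.96 [111. 161. 110.  73.] [0.527 0.225 0.1  ]
0.86 [314. 190.  67.  78.] [0.501 0.047 0.1  ]
0.79 [605. 221.  66.  68.] [ 0.472 -0.229  0.1  ]
0.44 [102. 208. 204. 218.] [0.484 0.241 0.1  ]
[ -2.6  -0.5 165.5]
```

```bash
python3 -m creep '[[-1,-2,40,0,0,0,100],[0,0,40,0,0,0,100],[0,0,40,0,0,0,100],[0,0,35,0,0,0,100],[0,0,9,0,0,0,100]]'
python3 -m creep '[[0,0,0,0,0,0,100],[0,0,0,0,0,0,30],[0,0,0,0,0,0,30],[0,0,0,0,0,0,30],[0,0,0,0,0,0,30]]' 60
python3 -m creep '[[0,0,0,0,0,0,30],[0,0,-35,0,0,0,30],[0,0,-40,0,0,0,30],[0,0,-40,0,0,0,30],[0,0,-25,0,0,0,30]]'
python3 -m creep '[[0,0,0,0,0,0,30],[0,0,0,0,0,0,30],[0,0,0,0,0,0,30],[0,0,0,0,0,0,30],[0,0,0,0,0,0,30]]'
python3 -c "
from h import *
for n,c in dict(c1=(.428,.245),c2=(.4235,.344),c4=(.5225,.3485),trp=(.610,-.330)).items(): print(n,toolshift([*c,.2]).round(1))"
```

```text
time: 22.33
tcp_pos: [0.4958, 0.0442, 0.0534]
orientation: [-3.141, -0.001, 0.01]
wrist_force: [-0.7, 0.4, -0.6]
grip_width: 0.0853
grasp_force: 0.0
time: 22.75
tcp_pos: [0.4988, 0.0449, 0.0599]
orientation: [3.142, 0.001, 0.007]
wrist_force: [0.2, 2.7, 6.5]
grip_width: 0.0583
grasp_force: 62.3
time: 23.17
tcp_pos: [0.498, 0.0448, 0.2026]
orientation: [3.141, 0.002, 0.008]
wrist_force: [1.0, -0.3, -5.5]
grip_width: 0.0576
grasp_force: 69.6
time: 23.58
tcp_pos: [0.4971, 0.0447, 0.1963]
orientation: [-3.142, -0.001, 0.004]
wrist_force: [-0.2, -0.1, -5.5]
grip_width: 0.0581
grasp_force: 70.9
c1 [ -68.9 -200.3   -3.5]
c2 [ -73.3 -299.3   -3.5]
c4 [  25.7 -303.7   -3.8]
trp [112.6 374.8  -4. ]
```

The last tin is full, so it goes to the -x, -y cell.

```bash
python3 -m creep '[[-7,-20,0,0,0,0,30],[-13,-38,0,0,0,0,30],[-13,-38,0,0,0,0,30],[-13,-38,0,0,0,0,30],[-13,-38,0,0,0,0,30]]'
python3 -m creep '[[-10,-28,0,0,0,0,30],[0,0,0,0,0,0,30],[0,0,0,0,0,0,30],[0,0,20,0,0,0,30],[0,0,20,0,0,0,30]]'
python3 -c "
from h import *
print(toolshift([.428,.245,.064]).round(1))
save('side','s5');cv2.imwrite('pics/s5c.png',cv2.resize(cv2.imread('pics/s5.png')[40:240,140:340],None,fx=2.5,fy=2.5))"
```

```text
time: 24.0
tcp_pos: [0.4374, 0.218, 0.1965]
orientation: [3.141, 0.0, -0.003]
wrist_force: [2.0, 0.7, -5.5]
grip_width: 0.0577
grasp_force: 70.9
time: 24.42
tcp_pos: [0.429, 0.2442, 0.1571]
orientation: [-3.141, -0.001, -0.002]
wrist_force: [0.7, -0.4, -5.5]
grip_width: 0.0579
grasp_force: 71.8
[-1.2 -0.8 93.1]
```

View pics/s5c.png

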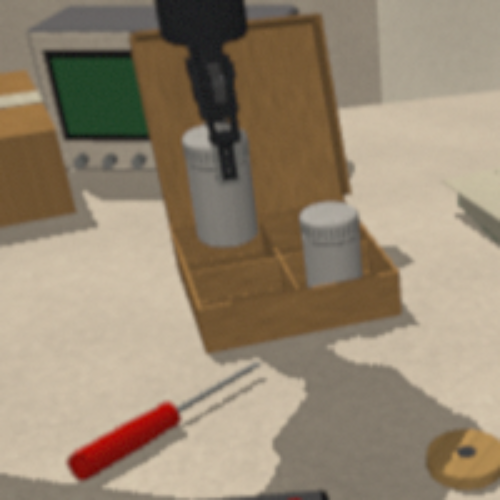

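The other full tin stands upright in its cell. The held one is above the -x, -y cell, so I'll lower it.

```bash
python3 -m creep '[[-1,-1,25,0,0,0,30],[0,0,30,0,0,0,30],[0,0,20,0,0,0,30],[0,0,8,0,0,0,30],[0,0,2,0,0,0,30]]'
python3 -m creep '[[0,0,1,0,0,0,30],[0,0,1,0,0,0,30],[0,0,1,0,0,0,30],[0,0,0,0,0,0,30],[0,0,0,0,0,0,30]]'
python3 -m creep '[[0,0,1,0,0,0,30],[0,0,1,0,0,0,30],[0,0,1,0,0,0,30],[0,0,0,0,0,0,30],[0,0,0,0,0,0,30]]'
```

```text
time: 24.88
tcp_pos: [0.4274, 0.2448, 0.0713]
orientation: [3.14, -0.0, -0.004]
wrist_force: [0.0, -0.3, -6.0]
grip_width: 0.0577
grasp_force: 72.1
time: 25.3
tcp_pos: [0.4277, 0.2458, 0.0702]
orientation: [-3.141, -0.002, -0.002]
wrist_force: [0.1, -0.2, -6.2]
grip_width: 0.0578
grasp_force: 72.1
time: 25.72
tcp_pos: [0.4274, 0.2457, 0.0664]
orientation: [3.141, 0.001, -0.0]
wrist_force: [0.9, -0.3, -6.5]
grip_width: 0.0579
grasp_force: 72.1
```

```bash
python3 -m creep '[[0,0,1,0,0,0,30],[0,0,1,0,0,0,30],[0,0,0.5,0,0,0,30],[0,0,0,0,0,0,30],[0,0,0,0,0,0,30]]'
python3 -m creep '[[0,0,0.5,0,0,0,30],[0,0,0.5,0,0,0,30],[0,0,0.5,0,0,0,30],[0,0,0,0,0,0,30],[0,0,0,0,0,0,30]]'
```

```text
time: 26.13
tcp_pos: [0.4275, 0.2457, 0.0641]
orientation: [3.142, 0.001, 0.0]
wrist_force: [-0.2, 0.3, -0.5]
grip_width: 0.0582
grasp_force: 72.2
time: 26.55
tcp_pos: [0.4278, 0.2459, 0.0639]
orientation: [-3.141, -0.002, -0.003]
wrist_force: [-3.6, -0.5, 19.3]
grip_width: 0.0579
grasp_force: 72.3
```

```bash
python3 -m creep '[[0,0,-1,0,0,0,95],[0,0,-1,0,0,0,95],[0,0,0,0,0,0,95],[0,0,0,0,0,0,95],[0,0,0,0,0,0,95]]'
python3 -m creep '[[0,0,-15,0,0,0,95],[0,0,-35,0,0,0,95],[0,0,-41,0,0,0,95],[0,0,-41,0,0,0,95],[0,0,-20,0,0,0,95]]'
python3 -m creep '[[10,35,0,0,0,0,95],[10,35,0,0,0,0,95],[10,35,0,0,0,0,95],[10,35,0,0,0,0,95],[10,35,0,0,0,0,95]]'
python3 -c "
from h import *
a=save('side','s6');b=save('wrist','w6');cv2.imwrite('pics/e.png',np.vstack([cv2.resize(a,None,fx=.75,fy=.75),cv2.resize(b,None,fx=.75,fy=.75)])[:,:,::-1])"
```

```text
time: 26.97
tcp_pos: [0.4275, 0.2456, 0.0644]
orientation: [3.141, 0.001, -0.0]
wrist_force: [-0.0, 0.6, -0.1]
grip_width: 0.0812
grasp_force: 0.0
time: 27.38
tcp_pos: [0.4282, 0.246, 0.2207]
orientation: [-3.14, -0.001, -0.007]
wrist_force: [-0.1, 0.1, 0.1]
grip_width: 0.0809
grasp_force: 0.0
time: 27.8
tcp_pos: [0.4777, 0.0691, 0.2165]
orientation: [3.142, 0.002, 0.0]
wrist_force: [0.6, 0.1, 0.8]
grip_width: 0.081
grasp_force: 0.0
```

View pics/e.png

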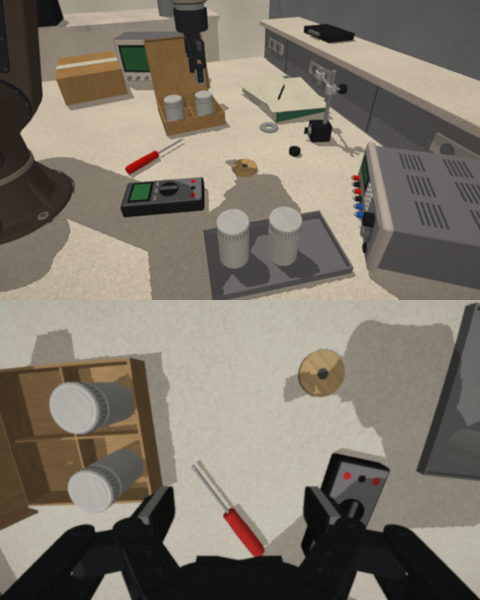

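Two tins stand upright in the carton's -y cells and two in the tray, and the bystanders are undisturbed. The arm is clear, so I'm handing in.

```bash
python3 -c "
from h import *
print(robot.sign_off())"
```

```text
the job is handed in; nothing more can be done
None
```

The job is handed in: the two full tins (about 5.5–6 N) stand upright in carton cells 1 and 3, the two empty ones (about 1–1.5 N) stand upright in the tray, and it took about 28 s of the 69 s allowed.

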